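Tuck the cold shipper's flap under its lip

TASK

Close the white sample shipper: with the fingertips, fold its standing flap down over the vials, then, keeping it down, push it forward by its rib until its blue tongue is tucked fully home beneath the yellow lip, and let go so that it stays shut. Push gently and only touch the flap, never pinch it, and leave the bottle, the jar, the foam lid and the logger where they stand.

Things in the scene. Friction and masses are not known exactly. Their poses are not given: they have to be found in the camera images.
- shipper: White open-topped sample shipper, 190 (x) x 150 (y) x 110 mm high, fixed to the shelf. Origin: centre of its underside; z up; x points from the flap's hinge (at x = -88 mm) to the yellow lip (at x = +66 to +95 mm). 12 amber vials stand inside, below the rim. Two steel rails, tops 8 mm above the rim, lie on the rim at y = +-68 to +-78 mm, x = -99 to -47 mm.
- flap: Stiff white flap, 4 mm thick, 126 mm wide (y), 147 mm from hinge axis to edge; the last 19 mm are a blue tongue 64 mm wide. Origin: on the hinge axis, mid-thickness, 113 mm above the shelf; x from hinge to edge; z out of its outer face (up when flat). Starts 80 to 98 degrees up from flat, outer face away from the lip; swings 0 to 100 degrees about y. Its free end falls towards the lip.
- hinge_bar (a joint): Slide of the flap's hinge along the shipper's x, in m: 0 = fully back (start), 0.026 = forward stop. About 4 N of friction; it stays where it is left. Fold the flap with the bar back, then slide it: back, the flat flap's edge is about 6 mm short of the lip's mouth; at the stop it reaches 15 mm beneath the lip, which then holds the flap down.
- flap_edge (a point): Middle of the free edge of the flap's blue tongue, mid-thickness. In the shipper's frame at x = 59 mm when flat with the hinge bar back, x = 85 mm when fully home, z = 113 mm both times. Until it is beneath the lip a light spring drives the flap back upright: about 3 N at the rib holds it flat, less when steeper.
- flap_rib (a point): Middle of the hinge-side face of the blue rib on the flap's outer face: 10 mm high, 6 mm thick, 80 mm long (along y), this face 117 mm from the hinge axis, the point 7 mm off the flap's mid-plane. A fingertip resting on the panel just behind it both keeps the flap down (panel top 115 mm above the shelf when flat) and pushes it towards the lip.
- lip (a point): Middle of the lower edge where the flat underside of the yellow lip begins, at x = 70 mm, z = 117.5 mm in the shipper's frame. The lip is 84 mm wide (y), its top 120.5 mm above the shelf; its mouth, towards the hinge, flares up to 127 mm above the shelf at x = 65 mm. When flat the tongue has 2.5 mm of play beneath it.
- amber_bottle: Amber glass bottle, 38 mm across, 85 mm tall, loose, standing beside the shipper. Origin: centre of its underside.
- sample_jar: Clear jar with a red cap, 48 mm across, 60 mm tall, loose, standing beside the shipper. Origin: centre of its underside.
- foam_lid: White foam lid, 160 x 130 x 34 mm, loose, lying flat to the robot's right. Origin: centre of its underside.
- logger: Orange temperature logger, 50 x 90 x 24 mm, loose, lying flat to the robot's left. Origin: centre of its underside.
Things that resemble listed ones, but are neither listed nor needed, are in the scene too. Several things have the shape of the amber_bottle; the one meant has the colours described above.

How it is judged:
By the outcome, as a careful person would: the job done as asked, in the order asked, and still so for the second after the job is handed in, with the robot touching nothing.
It also fails if it takes over 38 s, if anything falls off the work surface, if the arm or the gripper's body presses on something with over 40 N, if the wrist force passes 120 N, or if a joint passes its speed limit or range.

ROBOT

A 6-joint arm with a two-finger parallel gripper is mounted at the origin on the work surface. World frame = base frame: x ahead of the robot, y to its left, z up, the work surface at z = 0. Lengths are in m, angles in degrees, forces in N, time in s.
With the tool pointing down it reaches from about 0.35 to 0.875 m from the base axis. Payload 4.2 kg.
Tool frame: the origin (TCP) lies midway between the tips of the shut fingers; the grasp point (between the pads) lies r.pinch_z behind it (r.pinch_z is the distance from the TCP to the grasp point, in m); z points along the fingers, y is the direction in which the jaws open and shut (so a half turn about z gives the same grasp; the last joint's range is limited). The gripper opens to 87 mm and grips with 3 to 60 N. Pads are 19 mm wide; open, the fingers measure 117 mm over their backs; the gripper's body (75 mm by 190 mm) begins 51 mm behind the grasp point.
Start: joints at [86.15, 22.042, 0.453, 0, -68.411, -14.817], TCP at [0.2, 0.592, 0.198] pointing down, gripper open.
Joint ranges: [-179.83, 179.83], [-69.29, 118.12], [-61.27, 80.66], [-181.25, 117.63], [-171.15, -9.14], [-177.46, 177.46]. Speed limits (degrees/s): [159.86, 159.86, 180, 180, 180, 180].

INTERFACE

Orientations are given as a 3x3 rotation matrix whose columns are the frame's x, y, z axes.
In Python, from station import r gives the robot as it stands. The module is installed in compiled form; this text tells all that it offers.
- The arm moves only by the tool play_rows, never from a script. Its argument "deltas" is a list of rows, each a list of 7 numbers: the shift along the tool's x, y, z in units of 25 mm (1.0 is 25 mm), then the turn, a rotation vector about the tool's x, y, z in units of 5 degrees (1.0 is 5 degrees), then the finger opening in mm, from 0 to 87. In form: [[tx, ty, tz, wx, wy, wz, fingers], ...]. A call has 1 to 12 rows; each row is the pose to reach, as a shift and turn from the pose commanded when the call began, along the tool's axes at that moment; what a row does not reach only later rows make up. A row lasts 1/10 s, in which the tool goes at most 50 mm and 8.59 degrees, less where a joint would pass 70% of its speed; a pose out of reach is approached as far as the arm can. A call with a gripper value outside its range is refused whole. The fingers move at their own pace and stop on an object; the grip force is fixed at half the most. Time passes only in rows, so rows that repeat a pose let the fingers close. It gives the time, the measured TCP pose, the force and the opening at its end, in the units of the state.
- r.sense(): the state, without advancing time (a new reading comes with each control period).
- r.capture(name): name is "side" or "top"; returns a dict with "pixels" (384x512x3 uint8, red, green, blue), "camera_matrix" (3x3 intrinsics, pixels), "R" (3x3) and "t" (3): a world point X has camera coordinates R X + t. Camera axes: x right, y down, z forward; pixel columns grow to the right and rows downward; lengths in m; the calibration is good to about 2 mm. A picture is of the moment at which its call begins. There is no depth.
- r.finish_job(): hands the job in, once; it reports no verdict.
Trained networks look in the newest picture that a camera, given by its name, has taken for a name from the list of things; names that differ only in an ending like _2 or _b are one class to them, and where a whole thing is asked for, a point or a joint stands for the part that bears it (a point fixed in the world has none). Each returns a list of dicts, best first, with "score" (0 to 1); they miss things now and then, are a little off and sometimes report something else, mostly with a low value. They report only what shows in the picture. A call takes as long as a camera call. They do not tell look-alikes from the thing itself.
- r.spot_in(camera, target): "centre" ([x, y, z] in m, in world coordinates, good to about 4 mm: the middle of the surface that is visible of it).
- r.cut_out(camera, target): "region" (384x512 bool, what is visible of it).
The state is a dict: "time_s": time; "joints": joint angles; "joint_velocities": joint speeds; "effort": joint torques, N m; "tcp_pos": TCP position; "ee_rot": TCP orientation; "wrist_force": force on the tool from outside, world axes, zero at the start; "moment": the same for the moment, N m; "gripper_width": opening from 0.0 (shut) to 1.0 (fully open).
Only numpy, scipy, OpenCV 4.12 (cv2) and the standard library are available. Lean on these libraries where they do the work, as an engineer would, in place of code of your own. Each camera call takes 0.05 s, during which the arm holds its last target.

## Working session

There is one attempt and no reset: what is moved stays moved. The work goes in short steps, Python scripts to look and compute and a tool call to move; the robot and the scene stay as the last step left them, time stands still between calls to the robot, and variables do not carry over. Pictures are saved under pics/ and viewed, and the job is handed in when it is done.

Besides the shell and the picture viewer there is one more tool, called after "Call:" by a JSON object that holds its "fn" and its "kwargs", one argument or row to a line. play_rows: Moves the arm, as the interface text tells. Its arguments: {"type":"object","properties":{"deltas":{"type":"array","items":{"type":"array","items":{"type":"number"}}}},"required":["deltas"]}

```bash
mkdir -p pics
cat > h.py <<'E'
import numpy as np,cv2
from station import r
def cap(n,f):
    c=r.capture(n); cv2.imwrite('pics/'+f,c['pixels'][:,:,::-1]); return c
def proj(c,X):
    X=np.atleast_2d(X); p=(c['R']@X.T).T+c['t']; q=(c['camera_matrix']@p.T).T; return q[:,:2]/q[:,2:]
def ray(c,uv):
    d=np.linalg.inv(c['camera_matrix'])@np.array([uv[0],uv[1],1.]); R=np.array(c['R']); return -R.T@np.array(c['t']), R.T@d
def atz(c,uv,z):
    o,d=ray(c,uv); return o+d*(z-o[2])/d[2]
E
python3 - <<'E'
from h import *
np.set_printoptions(precision=4,suppress=True)
s=r.sense()
for k,v in s.items(): print(k,np.array(v))
print(r.pinch_z)
for n in('side','top'):
    c=cap(n,n+'0.png'); print(n,c['R'],c['t'],c['camera_matrix'])
    for t in('shipper','flap','flap_rib','flap_edge','lip','amber_bottle','sample_jar','foam_lid','logger'):
        try: print(n,t,[(np.round(d['centre'],3),round(d['score'],2),np.round(proj(c,d['centre'])[0])) for d in r.spot_in(n,t)][:3])
        except Exception as e: print(t,e)
E
```

```text
time_s 0.0
joints [ 86.1482  22.0911   0.3794  -0.0279 -68.4117 -14.8162]
joint_velocities [ 0.0032 -0.0326  0.0106 -0.0091 -0.0871 -0.0941]
effort [  0.001  -39.0672  18.7404   4.2197   0.0109  -0.0002]
tcp_pos [0.1998 0.5915 0.1973]
ee_rot [[ 0.9473 -0.3203 -0.0006]
 [-0.3203 -0.9473 -0.0021]
 [ 0.0001  0.0022 -1.    ]]
wrist_force [-0.3231 -0.8661 -0.348 ]
moment [-0.0534 -0.0157  0.023 ]
gripper_width 0.9994848905304242
0.0187
side [[ 0.7746 -0.632   0.0241]
 [-0.3537 -0.4646 -0.8118]
 [ 0.5242  0.6203 -0.5834]] [-0.4782  0.284   1.1221] [[439.8823   0.     258.1179]
 [  0.     439.8823 189.0903]
 [  0.       0.       1.    ]]
side shipper [(array([0.54 , 0.042, 0.095]), 0.8, array([231., 188.])), (array([0.532, 0.054, 0.188]), 0.28, array([226., 162.]))]
side flap [(array([0.533, 0.058, 0.186]), 0.87, array([226., 162.]))]
side flap_rib [(array([0.531, 0.054, 0.188]), 0.58, array([226., 162.]))]
side flap_edge [(array([0.536, 0.054, 0.188]), 0.94, array([227., 161.])), (array([ 0.607, -0.069,  0.041]), 0.65, array([270., 211.]))]
side lip [(array([0.542, 0.043, 0.092]), 0.59, ar
[... 964 characters left out ...]
8]), 0.66, array([235., 195.])), (array([ 0.56 , -0.468,  0.031]), 0.42, array([403., 216.]))]
top lip [(array([0.531, 0.067, 0.234]), 0.7, array([237., 217.])), (array([0.611, 0.081, 0.093]), 0.62, array([235., 195.]))]
top amber_bottle [(array([0.612, 0.08 , 0.091]), 0.69, array([235., 195.])), (array([ 0.608, -0.058,  0.056]), 0.68, array([279., 199.])), (array([ 0.536, -0.106,  0.057]), 0.54, array([293., 221.]))]
top sample_jar [(array([0.608, 0.217, 0.062]), 0.7, array([194., 197.]))]
top foam_lid [(array([ 0.561, -0.469,  0.032]), 0.6, array([404., 215.]))]
top logger [(array([0.513, 0.486, 0.024]), 0.84, array([112., 226.])), (array([0.532, 0.066, 0.236]), 0.29, array([237., 217.]))]
```

Run:
```python
import cv2
a=cv2.imread('pics/top0.png'); cv2.imwrite('pics/top0z.png',cv2.resize(a[140:270,160:330],None,fx=4.5,fy=4.5,interpolation=cv2.INTER_CUBIC))
a=cv2.imread('pics/side0.png'); cv2.imwrite('pics/side0z.png',cv2.resize(a[110:260,150:330],None,fx=4,fy=4,interpolation=cv2.INTER_CUBIC))
```

```text
(no output)
```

View pics/top0.png

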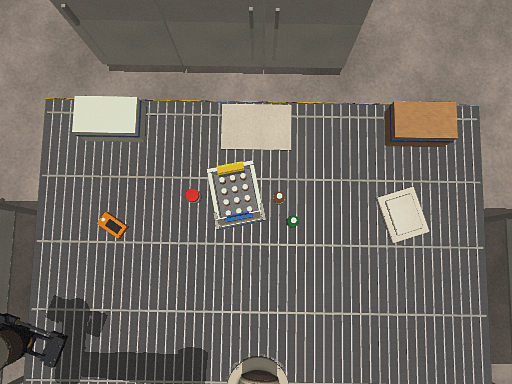

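View pics/side0.png

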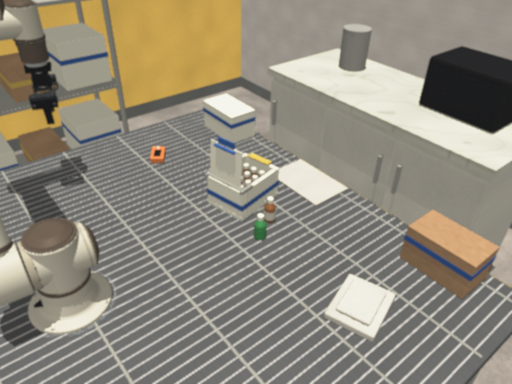

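```bash
sleep 1
```

```text
(no output)
```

View pics/top0z.png

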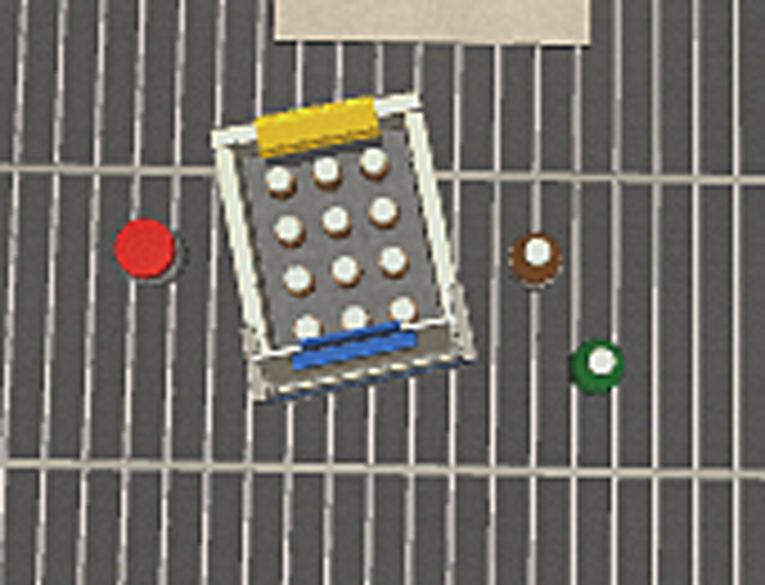

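View pics/side0z.png

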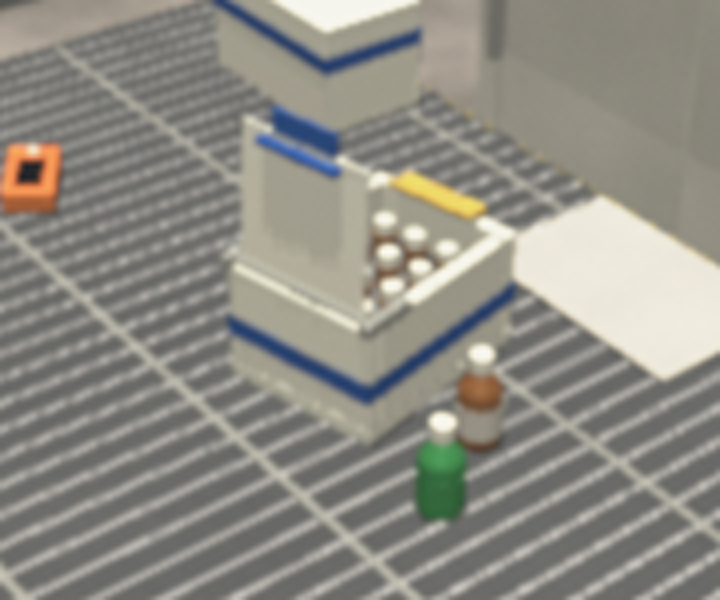

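The top view shows the shipper at about (237,195), with the yellow lip at (231,168) and the blue tongue and rib at (238,217). The amber bottle is at (279,198), with a green look-alike at (293,221). The red-capped jar is at (192,195), the logger at (112,225) and the foam lid at (403,214). In the side view the flap stands with its blue rib facing the robot at about (225,148). Next I fit the shipper's pose.

```bash
cat > fit.py <<'E'
from h import *
from scipy.optimize import least_squares
np.set_printoptions(precision=4,suppress=True)
ct=cap('top','t1.png'); cs=cap('side','s1.png')
T=[((95,75,110),(213,130)),((95,-75,110),(420,95)),((-99,78,118),(260,402)),((-99,-78,118),(475,357)),((95,42,120.5),(256,118)),((95,-42,120.5),(374,96))]
S=[((-95,-75,0),(370,442)),((95,-75,110),(515,232)),((95,-42,120.5),(484,208)),((-99,-78,118),(362,328)),((-99,78,118),(233,263))]
pt=np.array([[u/4.5+160,v/4.5+140] for _,(u,v) in T]); ps=np.array([[u/4+150,v/4+110] for _,(u,v) in S])
def W(p,q):
    c,s=np.cos(p[2]),np.sin(p[2]); q=np.array([a for a,_ in q])/1000
    return np.c_[p[0]+c*q[:,0]-s*q[:,1],p[1]+s*q[:,0]+c*q[:,1],q[:,2]]
f=lambda p:np.r_[(proj(ct,W(p,T))-pt).ravel(),(proj(cs,W(p,S))-ps).ravel()]
o=least_squares(f,[.61,.08,.2],loss='soft_l1'); print(o.x,np.degrees(o.x[2])); print(f(o.x).reshape(-1,2))
p=o.x
# tongue edge corners in flap: angle fit
FT=[((147,32),(291,369)),((147,-32),(414,345))] # placeholder
for a in range(80,100,3):
    A=np.radians(a); q=[((-88+np.cos(A)*L-np.sin(A)*h,y,113+np.sin(A)*L+np.cos(A)*h),0) for L,h,y in((147,0,32),(147,0,-32),(117,12,40),(117,12,-40),(128,0,63),(128,0,-63))]
    print(a,((proj(ct,W(p,q))-[160,140])*4.5).round().astype(int).tolist(),((proj(cs,W(p,q))-[150,110])*4).round().astype(int).tolist())
E
python3 fit.py
```

```text
[0.614  0.0771 0.2124] 12.169331015719534
[[-0.3428  0.1759]
 [ 0.4346 -1.1992]
 [-0.6322  0.3267]
 [ 1.3151  0.3871]
 [ 0.1051  0.1897]
 [ 0.2652 -0.0823]
 [-0.807   0.6773]
 [ 0.3315 -0.7155]
 [ 0.2548 -0.8969]
 [ 1.1829  0.0111]
 [-3.9967 -2.5312]]
80 [[298, 318], [399, 298], [294, 351], [418, 327], [253, 336], [449, 297]] [[287, 99], [352, 127], [264, 136], [345, 172], [254, 109], [381, 165]]
83 [[300, 330], [402, 310], [296, 361], [420, 336], [255, 346], [452, 307]] [[280, 101], [345, 130], [259, 139], [339, 175], [248, 111], [375, 167]]
86 [[303, 342], [404, 322], [298, 370], [422, 346], [257, 357], [454, 317]] [[273, 104], [338, 133], [253, 142], [334, 178], [242, 114], [369, 170]]
89 [[305, 354], [406, 334], [299, 380], [424, 355], [258, 367], [456, 328]] [[266, 108], [331, 136], [248, 146], [328, 182], [236, 117], [363, 174]]
92 [[307, 367], [409, 346], [301, 390], [426, 365], [260, 378], [458, 338]] [[258, 112], [324, 140], [242, 150], [322, 186], [230, 120], [357, 177]]
95 [[310, 379], [411, 359], [303, 399], [428, 374], [262, 388], [460, 349]] [[251, 116], [317, 145], [236, 154], [317, 191], [224, 124], [351, 181]]
98 [[312, 391], [414, 371], [305, 409], [429, 384], [265, 399], [462, 359]] [[244, 121], [309, 150], [231, 158], [311, 196], [217, 128], [345, 186]]
```

Fitted pose is x 0.614, y 0.077, yaw 12.2°, and the flap stands at about 86°. Candidates: the flap is the only hinged panel, at top (238,217). The only look-alikes are the green bottle and the shelf boxes, none of which I will touch. I'll shut the fingers, keep the tool pointing down, and line the tool's x up with the shipper's x.

```bash
cat > plan.py <<'E'
import json,sys
from h import *
from scipy.spatial.transform import Rotation as Ro
np.set_printoptions(precision=3,suppress=True)
P=np.array([0.614,0.0771]); YAW=12.17
def Rd(yaw):
    c,s=np.cos(np.radians(yaw)),np.sin(np.radians(yaw)); return np.array([[c,s,0],[s,-c,0],[0,0,-1.]])
def w(x,y,z):
    c,s=np.cos(np.radians(YAW)),np.sin(np.radians(YAW)); return np.array([P[0]+(c*x-s*y)/1000,P[1]+(s*x+c*y)/1000,z/1000])
def ship(p):
    c,s=np.cos(np.radians(YAW)),np.sin(np.radians(YAW)); d=np.array(p)[:2]-P; return np.array([c*d[0]+s*d[1],-s*d[0]+c*d[1],p[2]])*1000
def row(p0,R0,p,R): return np.r_[R0.T@(p-p0)/.025, np.degrees(Ro.from_matrix(R0.T@R).as_rotvec())/5]
E
python3 - <<'E'
from plan import *
p0=np.array([.2,.592,.198]);R0=Rd(-18.68)
print(row(p0,R0,np.array([.2,.592,.29]),R0)); print(row(p0,R0,w(-150,0,290),Rd(YAW)),w(-150,0,290)); print(r.sense()['time_s'])
E
```

```text
[ 0.    0.   -3.68  0.    0.    0.  ]
[17.133 17.284 -3.68   0.     0.    -6.17 ] [0.467 0.045 0.29 ]
1.1
```

Call:
{"fn": "play_rows", "kwargs": {
  "deltas": [
    [0,0,-1.2,0,0,0,0],
    [0.5,0.5,-2.4,0,0,0,0],
    [1.5,1.5,-3.68,0,0,-0.5,0],
    [2.8,2.8,-3.68,0,0,-1,0],
    [4.1,4.1,-3.68,0,0,-1.5,0],
    [5.4,5.4,-3.68,0,0,-2,0],
    [6.7,6.7,-3.68,0,0,-2.5,0],
    [8,8,-3.68,0,0,-3,0],
    [9.3,9.3,-3.68,0,0,-3.5,0],
    [10.6,10.6,-3.68,0,0,-4,0],
    [11.9,12,-3.68,0,0,-4.5,0],
    [13.1,13.2,-3.68,0,0,-5,0]
  ]
}}

```text
time_s: 2.3
tcp_pos: [0.405, 0.1726, 0.2909]
ee_rot: [[0.994, 0.112, 0.001], [0.112, -0.994, 0.001], [0.001, -0.001, -1.0]]
wrist_force: [0.3, 0.9, -0.3]
gripper_width: 0.03
```

Run:
```python
from plan import *
p0=np.array([.2,.592,.198]);R0=Rd(-18.68)
p1=p0+R0@(np.array([13.1,13.2,-3.68])*.025);R1=Rd(-18.68+25)
print(p1)
for t in((-150,0,290),(-150,0,212),(-130,0,212)): print(row(p1,R1,w(*t),Rd(YAW)))
```

```text
[0.405 0.174 0.29 ]
[ 1.929  5.406  0.     0.     0.    -1.17 ]
[ 1.929  5.406  3.12   0.     0.    -1.17 ]
[ 2.725  5.324  3.12   0.     0.    -1.17 ]
```

Call:
{"fn": "play_rows", "kwargs": {
  "deltas": [
    [0.5,1.3,0,0,0,-0.4,0],
    [1,2.6,0,0,0,-0.8,0],
    [1.5,3.9,0,0,0,-1.17,0],
    [1.8,5,0.3,0,0,-1.17,0],
    [1.93,5.41,1.2,0,0,-1.17,0],
    [1.93,5.41,2.2,0,0,-1.17,0],
    [1.93,5.41,3.12,0,0,-1.17,0],
    [1.93,5.41,3.12,0,0,-1.17,0],
    [1.93,5.41,3.12,0,0,-1.17,0]
  ]
}}

```text
time_s: 3.2
tcp_pos: [0.468, 0.0455, 0.213]
ee_rot: [[0.977, 0.211, 0.001], [0.211, -0.977, -0.0], [0.001, 0.001, -1.0]]
wrist_force: [0.4, -0.1, 0.2]
gripper_width: 0.009
```

Run:
```python
from plan import *
s=r.sense(); print(s['time_s'],ship(s['tcp_pos']),s['wrist_force'],np.array(s['ee_rot']),s['joints'],s['gripper_width'])
ct=cap('top','t2.png'); cs=cap('side','s2.png')
print(proj(ct,w(-150,0,212)),proj(cs,w(-150,0,212)))
a=cv2.imread('pics/t2.png')[130:290,150:330]; b=cv2.imread('pics/s2.png')[90:250,130:310]
cv2.imwrite('pics/m2.png',np.hstack([cv2.resize(i,(400,356),interpolation=cv2.INTER_CUBIC) for i in(a,b)]))
```

```text
3.2 [-149.425   -0.102  213.016] [ 0.352 -0.121  0.22 ] [[ 0.977  0.211  0.001]
 [ 0.211 -0.977 -0.   ]
 [ 0.001  0.001 -1.   ]] [ 25.454   6.083 -18.991   0.045 -64.905  76.729] 0.008780696099639369
[[244.112 239.947]] [[209.754 163.315]]
```

View pics/m2.png

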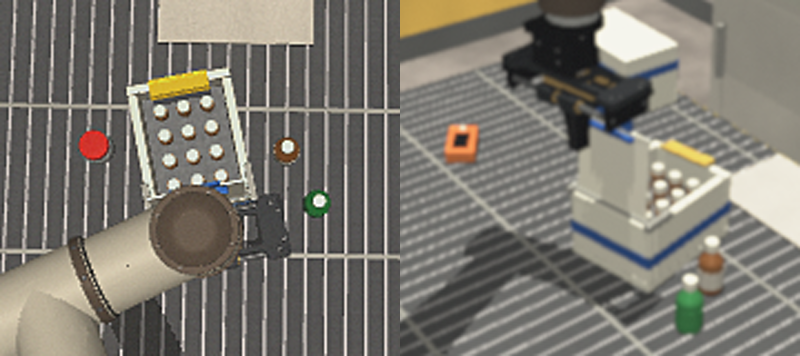

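Tip is where planned, about 50 mm behind the flap, with the gripper body above the flap's edge. Now the first gentle push forward.

Call:
{"fn": "play_rows", "kwargs": {
  "deltas": [
    [0.4,0,0,0,0,0,0],
    [0.8,0,0,0,0,0,0],
    [1.2,0,0,0,0,0,0],
    [1.5,0,0,0,0,0,0],
    [1.8,0,0,0,0,0,0],
    [2.1,0,0,0,0,0,0],
    [2.4,0,0,0,0,0,0],
    [2.7,0,0.1,0,0,0,0],
    [3.0,0,0.2,0,0,0,0],
    [3.2,0,0.3,0,0,0,0],
    [3.2,0,0.3,0,0,0,0]
  ]
}}

```text
time_s: 4.4
tcp_pos: [0.5498, 0.0631, 0.2075]
ee_rot: [[0.977, 0.212, 0.009], [0.212, -0.977, 0.001], [0.009, 0.001, -1.0]]
wrist_force: [2.4, 0.5, 7.3]
gripper_width: 0.001
```

```bash
cat > look.py <<'E'
from plan import *
n=sys.argv[1]
s=r.sense(); print(s['time_s'],ship(s['tcp_pos']),s['wrist_force'],s['moment'])
ct=cap('top','t%s.png'%n); cs=cap('side','s%s.png'%n)
a=cv2.imread('pics/t%s.png'%n)[130:250,170:305]; b=cv2.imread('pics/s%s.png'%n)[110:230,165:300]
cv2.imwrite('pics/m%s.png'%n,np.hstack([cv2.resize(i,(400,356),interpolation=cv2.INTER_CUBIC) for i in(a,b)]))
E
python3 look.py 3
```

```text
4.4 [-65.741  -0.101 207.451] [2.425 0.482 7.311] [ 0.083 -0.583  0.001]
```

View pics/m3.png

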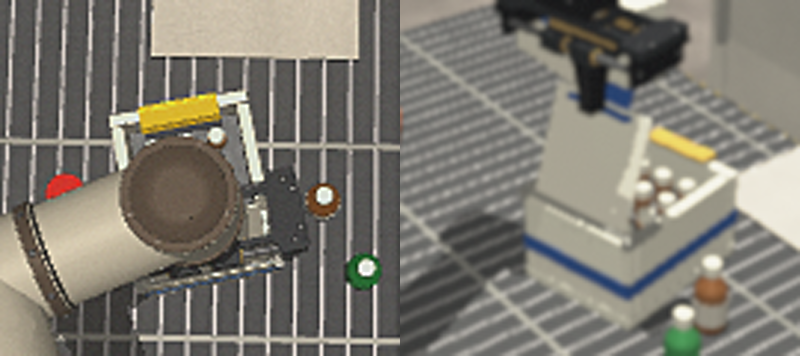

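Run:
```python
from plan import *
ct=r.capture('top'); cs=r.capture('side')
img=cv2.resize(cv2.cvtColor(cs['pixels'],cv2.COLOR_RGB2BGR)[100:220,165:300],None,fx=5.5,fy=5,interpolation=cv2.INTER_CUBIC)
def pt(a,L,h,y):
    A=np.radians(a); return w(-88+np.cos(A)*L-np.sin(A)*h,y,113+np.sin(A)*L+np.cos(A)*h)
for a,col in((72,(0,0,255)),(65,(0,255,0)),(58,(255,0,255))):
    for y in(-63,63):
        for L,h in((0,2),(128,2)):
            q=(proj(cs,pt(a,L,h,y))[0]-[165,100])*[5.5,5]; cv2.circle(img,tuple(q.astype(int).tolist()),3,col,-1)
    for y in(-40,40):
        q=(proj(cs,pt(a,117,12,y))[0]-[165,100])*[5.5,5]; cv2.circle(img,tuple(q.astype(int).tolist()),3,col,-1)
p=w(-65.7,0,207.5); q=(proj(cs,p)[0]-[165,100])*[5.5,5]; cv2.circle(img,tuple(q.astype(int).tolist()),4,(0,255,255),-1)
cv2.imwrite('pics/z3.png',img)
```

```text
(no output)
```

View pics/z3.png

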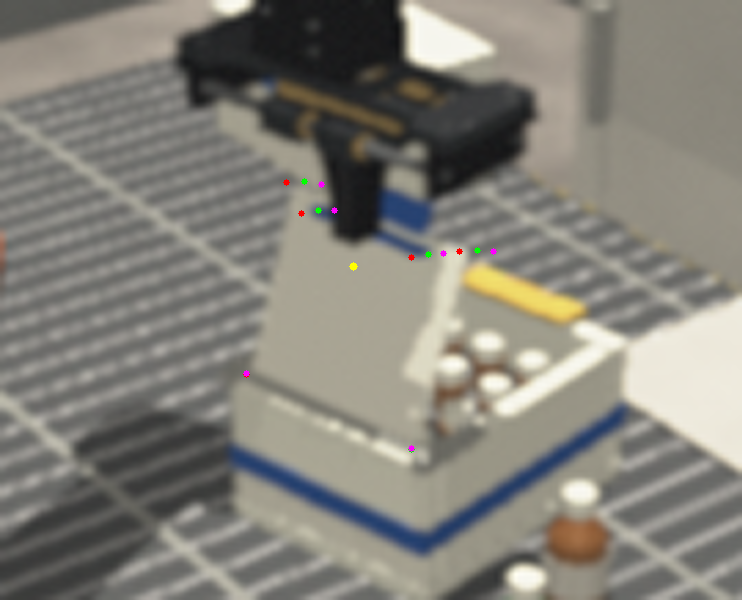

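Run:
```python
from plan import *
cs=r.capture('side')
a=cv2.imread('pics/s2.png'); img=cv2.resize(a[110:190,170:250],None,fx=5,fy=5,interpolation=cv2.INTER_CUBIC)
for k,z in enumerate((213,223,233)):
    q=(proj(cs,w(-149.4,0,z))[0]-[170,110])*5; cv2.circle(img,tuple(q.astype(int).tolist()),3,[(0,255,255),(0,255,0),(0,0,255)][k],-1)
a=cv2.imread('pics/side0.png'); im2=cv2.resize(a[60:140,5:85],None,fx=5,fy=5,interpolation=cv2.INTER_CUBIC)
R=Rd(-18.68)
for k in(-1,0,1):
  for dz in(0,.0187):
    q=(proj(cs,np.array([.1998,.5915,.1973+dz])+R[:,1]*k*.0435)[0]-[5,60])*5; cv2.circle(im2,tuple(q.astype(int).tolist()),3,(0,255,255) if dz==0 else (0,0,255),-1)
cv2.imwrite('pics/z2.png',np.hstack([img,im2]))
```

```text
(no output)
```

View pics/z2.png

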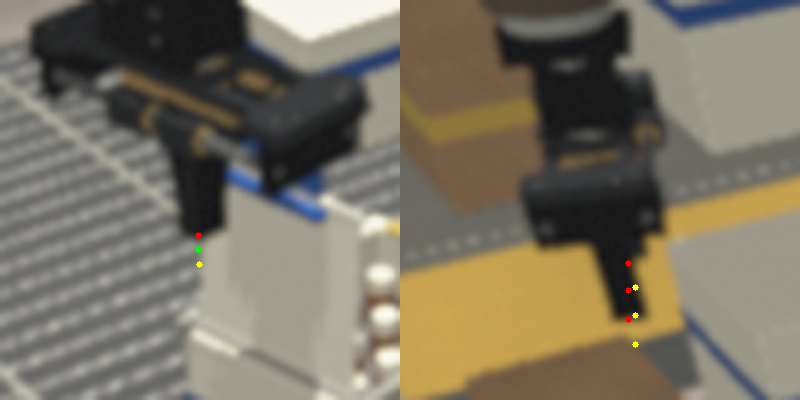

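The side view gives two things:
- **Tip height:** the drawn TCP, yellow at (352,266), lies below the visible fingertips at (352,242). The real tips are about 20 mm above the reported TCP.
- **Contact:** the tips therefore came down on the tongue side of the rib, which fits the force of 7 N up and slightly forward.

I'll rise a little, retreat, and come back lower.

Call:
{"fn": "play_rows", "kwargs": {
  "deltas": [
    [-0.1,0,-0.3,0,0,0,0],
    [-0.3,0,-0.6,0,0,0,0],
    [-0.7,0,-0.7,0,0,0,0],
    [-1.1,0,-0.7,0,0,0,0],
    [-1.6,0,-0.7,0,0,0,0],
    [-2.2,0,-0.7,0,0,0,0],
    [-2.4,0,-0.4,0,0,0,0],
    [-2.4,0,0.0,0,0,0,0],
    [-2.4,0,0.38,0,0,0,0],
    [-2.4,0,0.38,0,0,0,0]
  ]
}}

```text
time_s: 5.65
tcp_pos: [0.4861, 0.0495, 0.1931]
ee_rot: [[0.978, 0.211, -0.004], [0.211, -0.978, -0.001], [-0.004, 0.0, -1.0]]
wrist_force: [-0.0, 0.4, -0.8]
gripper_width: 0.002
```

```bash
cat > ov.py <<'E'
from plan import *
n=sys.argv[1]; angs=[float(a) for a in sys.argv[2].split(',')]; d=float(sys.argv[3]) if len(sys.argv)>3 else 0
s=r.sense(); sp=ship(s['tcp_pos']); print(s['time_s'],sp,s['wrist_force'])
cs=cap('side','s%s.png'%n)
img=cv2.resize(cv2.cvtColor(cs['pixels'],cv2.COLOR_RGB2BGR)[100:220,165:300],None,fx=5.5,fy=5,interpolation=cv2.INTER_CUBIC)
def pt(a,L,h,y):
    A=np.radians(a); return w(d-88+np.cos(A)*L-np.sin(A)*h,y,113+np.sin(A)*L+np.cos(A)*h)
def dot(p,col):
    q=(proj(cs,p)[0]-[165,100])*[5.5,5]; cv2.circle(img,tuple(q.astype(int).tolist()),2,col,-1)
for a,col in zip(angs,((0,0,255),(0,255,0),(255,0,255))):
    for y,L,h in((-63,128,2),(63,128,2),(-40,117,12),(40,117,12),(-32,147,2),(32,147,2)): dot(pt(a,L,h,y),col)
dot(w(sp[0],sp[1],sp[2]+20),(0,255,255))
cv2.imwrite('pics/z%s.png'%n,img)
E
python3 ov.py 4 86,82
```

```text
5.65 [-130.837   -0.043  193.082] [-0.036  0.433 -0.822]
```

View pics/z4.png

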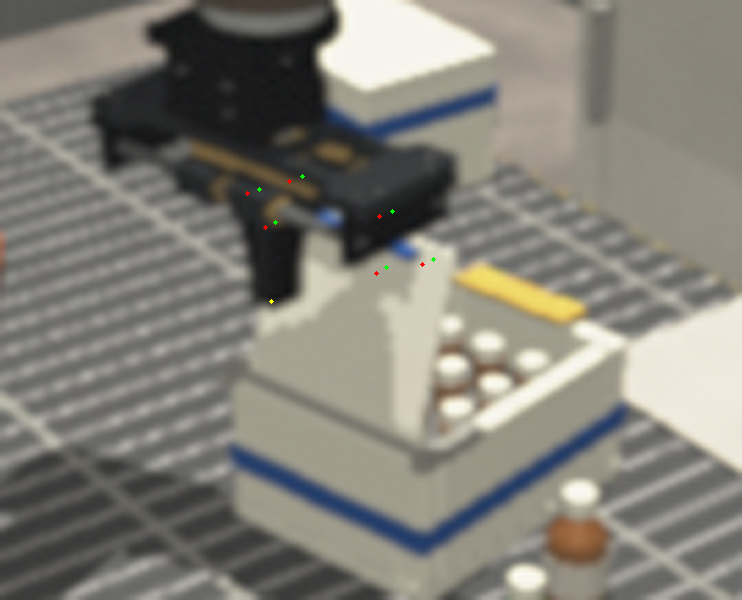

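Yellow dot on the fingertip confirms the 20 mm offset. The flap leans at about 76° and there is no contact force. I'll push again lower, in under the rib.

Call:
{"fn": "play_rows", "kwargs": {
  "deltas": [
    [0.6,0,0,0,0,0,0],
    [1.2,0,0,0,0,0,0],
    [1.6,0,0,0,0,0,0],
    [2.0,0,0.08,0,0,0,0],
    [2.44,0,0.12,0,0,0,0],
    [2.84,0,0.24,0,0,0,0],
    [3.22,0,0.4,0,0,0,0],
    [3.6,0,0.6,0,0,0,0],
    [3.94,0,0.84,0,0,0,0],
    [3.94,0,0.84,0,0,0,0]
  ]
}}

```text
time_s: 6.7
tcp_pos: [0.5842, 0.0707, 0.1731]
ee_rot: [[0.978, 0.211, -0.001], [0.211, -0.978, -0.0], [-0.001, 0.0, -1.0]]
wrist_force: [-0.6, 0.2, -0.8]
gripper_width: 0.006
```

```bash
python3 ov.py 5 55,50,45
```

```text
6.7 [-30.5     0.062 173.08 ] [-0.603  0.155 -0.775]
```

View pics/z5.png

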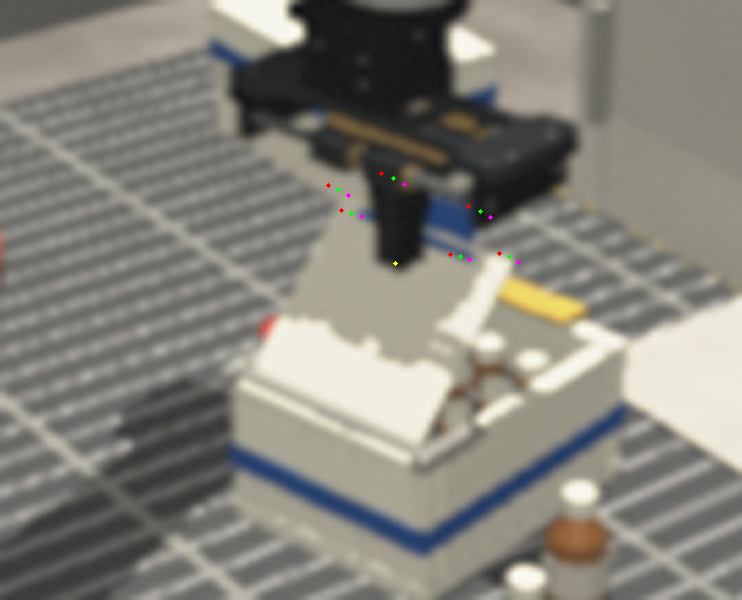

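Fingertip at (395,262) sits just below the rib, and the flap is at about 50°. Continuing the arc.

Call:
{"fn": "play_rows", "kwargs": {
  "deltas": [
    [0.26,0,0.24,0,0,0,0],
    [0.52,0,0.48,0,0,0,0],
    [0.78,0,0.72,0,0,0,0],
    [1.06,0,1.0,0,0,0,0],
    [1.28,0,1.32,0,0,0,0],
    [1.46,0,1.66,0,0,0,0],
    [1.6,0,2.02,0,0,0,0],
    [1.72,0,2.4,0,0,0,0],
    [1.78,0,2.7,0,0,0,0],
    [1.78,0,2.7,0,0,0,0],
    [1.78,0,2.7,0,0,0,0]
  ]
}}

```text
time_s: 7.85
tcp_pos: [0.6271, 0.08, 0.1069]
ee_rot: [[0.977, 0.211, 0.0], [0.211, -0.977, -0.0], [0.0, 0.0, -1.0]]
wrist_force: [-1.8, -0.7, 2.3]
gripper_width: 0.007
```

```bash
python3 ov.py 6 10,5,0; python3 look.py 6
```

```text
7.85 [ 13.361   0.04  106.908] [-1.777 -0.682  2.335]
7.9 [ 13.322   0.071 107.163] [-1.449  0.641  1.743] [-0.237  0.458  0.014]
```

View pics/z6.png

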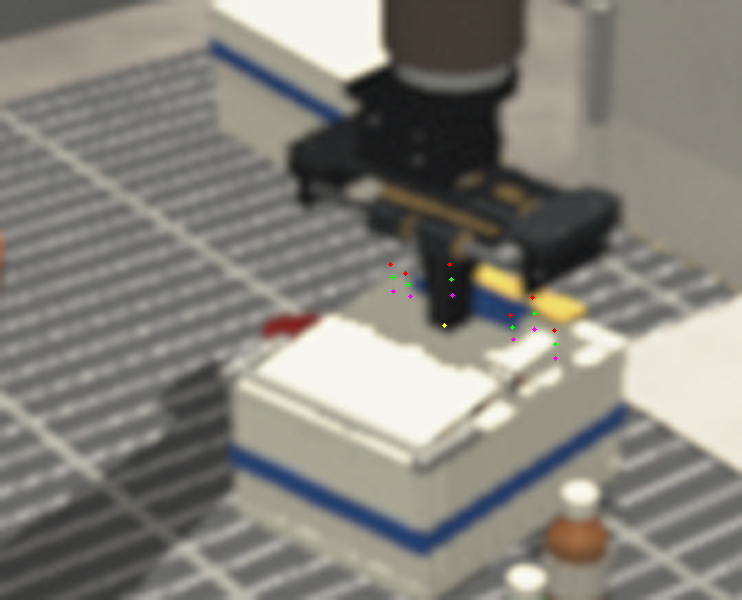

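View pics/m6.png

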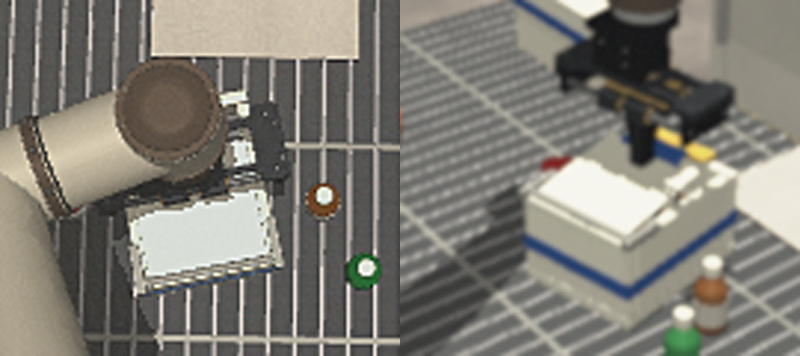

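Flap is about 7° from flat with 2 N of contact. Lowering slowly until it is flat.

Call:
{"fn": "play_rows", "kwargs": {
  "deltas": [
    [0.02,0,0.12,0,0,0,0],
    [0.04,0,0.24,0,0,0,0],
    [0.04,0,0.34,0,0,0,0],
    [0.04,0,0.4,0,0,0,0],
    [0.04,0,0.44,0,0,0,0],
    [0.04,0,0.44,0,0,0,0]
  ]
}}

```text
time_s: 8.6
tcp_pos: [0.6284, 0.0803, 0.0959]
ee_rot: [[0.977, 0.211, 0.001], [0.211, -0.977, 0.0], [0.001, 0.0, -1.0]]
wrist_force: [0.5, -0.5, 3.5]
gripper_width: 0.007
```

```bash
python3 ov.py 7 4,0
```

```text
8.6 [14.759  0.11  95.93 ] [ 0.513 -0.517  3.521]
```

View pics/z7.png

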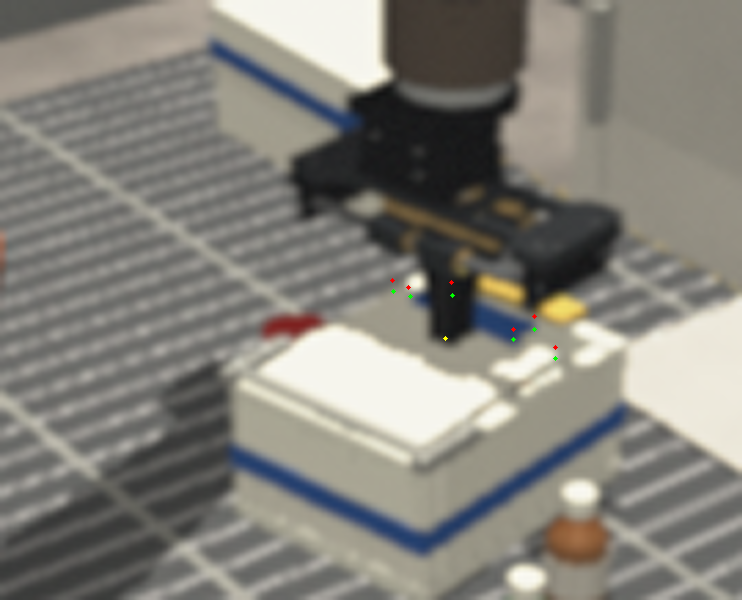

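Call:
{"fn": "play_rows", "kwargs": {
  "deltas": [
    [0,0,0.06,0,0,0,0],
    [0,0,0.12,0,0,0,0],
    [0,0,0.12,0,0,0,0]
  ]
}}

```text
time_s: 8.95
tcp_pos: [0.6285, 0.0803, 0.093]
ee_rot: [[0.977, 0.211, 0.002], [0.211, -0.977, 0.0], [0.002, -0.0, -1.0]]
wrist_force: [1.1, -0.6, 2.1]
gripper_width: 0.005
```

Call:
{"fn": "play_rows", "kwargs": {
  "deltas": [
    [0,0,0.06,0,0,0,0],
    [0,0,0.12,0,0,0,0],
    [0,0,0.12,0,0,0,0]
  ]
}}

```text
time_s: 9.25
tcp_pos: [0.6286, 0.0803, 0.0905]
ee_rot: [[0.977, 0.211, 0.002], [0.211, -0.977, 0.0], [0.002, 0.0, -1.0]]
wrist_force: [1.3, -0.6, 5.8]
gripper_width: -0.0
```

```bash
python3 ov.py 8 3,0; python3 look.py 8
```

```text
9.25 [14.968  0.055 90.517] [ 1.346 -0.562  5.788]
9.3 [14.971  0.096 90.569] [ 1.298 -0.6    5.416] [-0.097 -0.381  0.024]
```

View pics/z8.png

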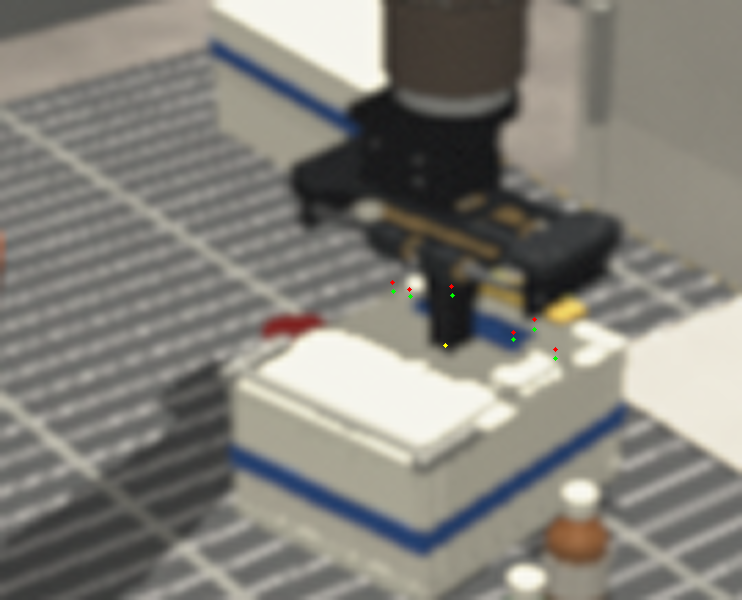

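Force rose to 5.8 N at the stop, so the flap is flat. Its edge corner at (555,355) matches the 0° overlay. Now sliding forward against the rib.

Call:
{"fn": "play_rows", "kwargs": {
  "deltas": [
    [0.1,0,0,0,0,0,0],
    [0.2,0,0,0,0,0,0],
    [0.3,0,0,0,0,0,0],
    [0.4,0,0,0,0,0,0],
    [0.5,0,0,0,0,0,0],
    [0.5,0,0,0,0,0,0]
  ]
}}

```text
time_s: 10.0
tcp_pos: [0.6382, 0.0823, 0.0901]
ee_rot: [[0.977, 0.211, -0.004], [0.211, -0.977, -0.001], [-0.004, 0.0, -1.0]]
wrist_force: [-4.2, -0.7, 7.1]
gripper_width: 0.007
```

```bash
python3 ov.py 9 0 8
```

```text
10.0 [24.741 -0.054 90.097] [-4.162 -0.671  7.096]
```

View pics/z9.png

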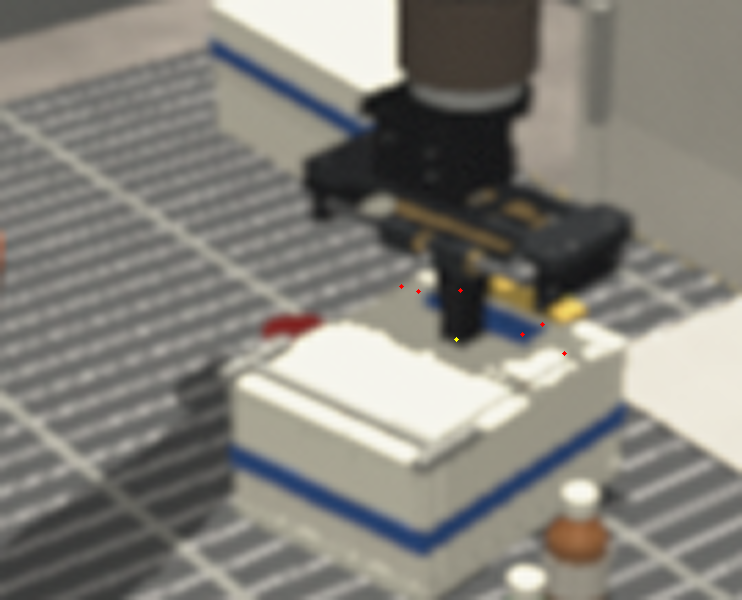

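The flap is sliding: a gap shows behind it at the hinge, with 4 N forward. Continuing.

Call:
{"fn": "play_rows", "kwargs": {
  "deltas": [
    [0.1,0,0,0,0,0,0],
    [0.2,0,0,0,0,0,0],
    [0.3,0,0,0,0,0,0],
    [0.4,0,0,0,0,0,0],
    [0.5,0,0,0,0,0,0],
    [0.6,0,0,0,0,0,0],
    [0.7,0,0,0,0,0,0],
    [0.7,0,0,0,0,0,0]
  ]
}}

```text
time_s: 10.85
tcp_pos: [0.6548, 0.0858, 0.09]
ee_rot: [[0.978, 0.211, -0.006], [0.211, -0.978, -0.002], [-0.006, 0.001, -1.0]]
wrist_force: [-4.2, -0.7, 8.7]
gripper_width: 0.005
```

Call:
{"fn": "play_rows", "kwargs": {
  "deltas": [
    [0.06,0,0,0,0,0,0],
    [0.12,0,0,0,0,0,0],
    [0.18,0,0,0,0,0,0],
    [0.18,0,0,0,0,0,0]
  ]
}}

```text
time_s: 11.25
tcp_pos: [0.6578, 0.0862, 0.0897]
ee_rot: [[0.978, 0.211, -0.009], [0.211, -0.978, -0.003], [-0.009, 0.001, -1.0]]
wrist_force: [-7.3, 0.1, 8.9]
gripper_width: 0.007
```

```bash
python3 ov.py 10 0 26; python3 look.py 10
```

```text
11.25 [44.692 -0.349 89.735] [-7.263  0.06   8.93 ]
11.3 [44.721 -0.317 89.751] [-6.453 -0.902  8.409] [-0.44   2.018 -0.047]
```

View pics/z10.png

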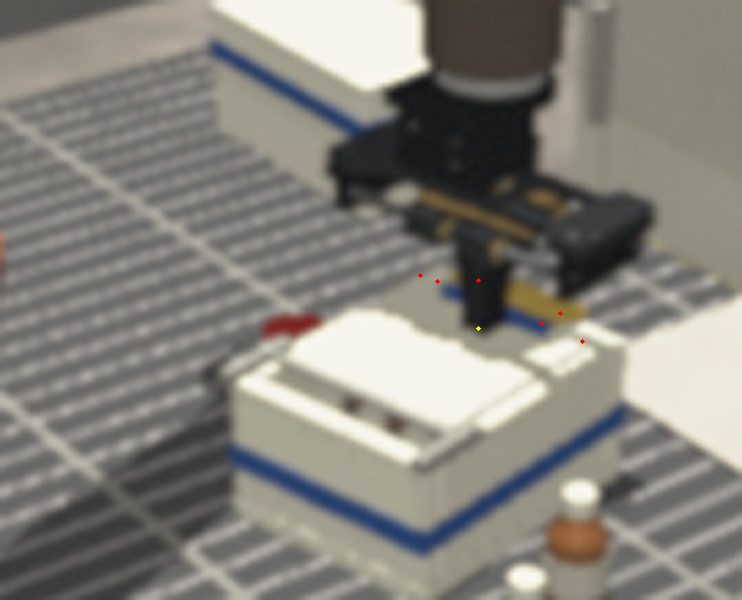

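Tongue is beneath the lip: only a thin rib stripe shows, at (440–545, 290–325). The force is rising, so I'll push a little more to confirm the stop.

Call:
{"fn": "play_rows", "kwargs": {
  "deltas": [
    [0.06,0,0,0,0,0,0],
    [0.12,0,0,0,0,0,0],
    [0.12,0,0,0,0,0,0]
  ]
}}

```text
time_s: 11.7
tcp_pos: [0.6577, 0.0861, 0.0892]
ee_rot: [[0.978, 0.21, -0.015], [0.21, -0.978, -0.004], [-0.016, 0.001, -1.0]]
wrist_force: [-12.0, -1.1, 10.9]
gripper_width: 0.004
```

```bash
python3 -c "
from plan import *
s=r.sense(); print(s['time_s'],ship(s['tcp_pos']),s['wrist_force'])"
```

```text
11.7 [44.653 -0.468 89.184] [-12.039  -1.133  10.867]
```

The tip didn't move while the force rose to 12 N, so the flap is at its stop. Letting go: ease off and rise straight up, so that nothing drags the flap back.

Call:
{"fn": "play_rows", "kwargs": {
  "deltas": [
    [-0.06,0,0,0,0,0,0],
    [-0.12,0,-0.04,0,0,0,0],
    [-0.16,0,-0.12,0,0,0,0],
    [-0.18,0,-0.24,0,0,0,0],
    [-0.2,0,-0.5,0,0,0,0],
    [-0.3,0,-1.2,0,0,0,0],
    [-0.3,0,-2.4,0,0,0,0],
    [-0.3,0,-3.6,0,0,0,0],
    [-0.3,0,-4.8,0,0,0,0]
  ]
}}

```text
time_s: 12.6
tcp_pos: [0.6582, 0.087, 0.2114]
ee_rot: [[0.977, 0.211, 0.002], [0.211, -0.977, 0.001], [0.003, -0.0, -1.0]]
wrist_force: [0.4, 0.1, 0.4]
gripper_width: 0.007
```

Call:
{"fn": "play_rows", "kwargs": {
  "deltas": [
    [-1.5,1,-0.5,0,0,0,0],
    [-3,2,-1,0,0,0,0],
    [-4.5,3,-1,0,0,0,0],
    [-6,4,-1,0,0,0,0],
    [-7,4,-1,0,0,0,0],
    [-7,4,-1,0,0,0,0]
  ]
}}

```text
time_s: 13.2
tcp_pos: [0.5057, -0.0492, 0.2362]
ee_rot: [[0.978, 0.209, 0.003], [0.209, -0.978, 0.001], [0.003, -0.0, -1.0]]
wrist_force: [-0.0, 0.6, -0.1]
gripper_width: 0.006
```

```bash
python3 ov.py 11 0 26; python3 look.py 11
python3 - <<'E'
from plan import *
for n in('side','top'):
    c=r.capture(n)
    for t in('amber_bottle','sample_jar','foam_lid','logger'):
        print(n,t,[(np.round(d['centre'],3),round(d['score'],2)) for d in r.spot_in(n,t)][:2])
E
```

```text
13.2 [-132.529 -100.593  236.184] [-0.028  0.614 -0.053]
13.25 [-130.687 -100.322  236.157] [ 0.468 -0.369  1.194] [-0.022 -0.061  0.014]
side amber_bottle [(array([ 0.526, -0.113,  0.045]), 0.85), (array([ 0.609, -0.074,  0.043]), 0.76)]
side sample_jar [(array([0.611, 0.225, 0.062]), 0.39)]
side foam_lid [(array([ 0.542, -0.489,  0.019]), 0.93)]
side logger [(array([0.509, 0.468, 0.021]), 0.67)]
top amber_bottle []
top sample_jar [(array([0.61 , 0.216, 0.058]), 0.44)]
top foam_lid [(array([ 0.561, -0.468,  0.033]), 0.72), (array([0.641, 0.086, 0.116]), 0.26)]
top logger [(array([0.515, 0.485, 0.027]), 0.81)]
```

View pics/z11.png

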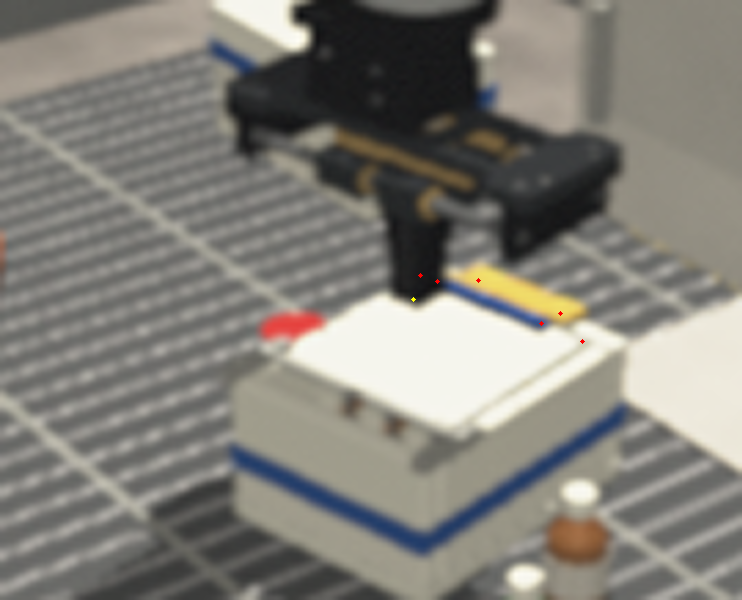

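View pics/m11.png

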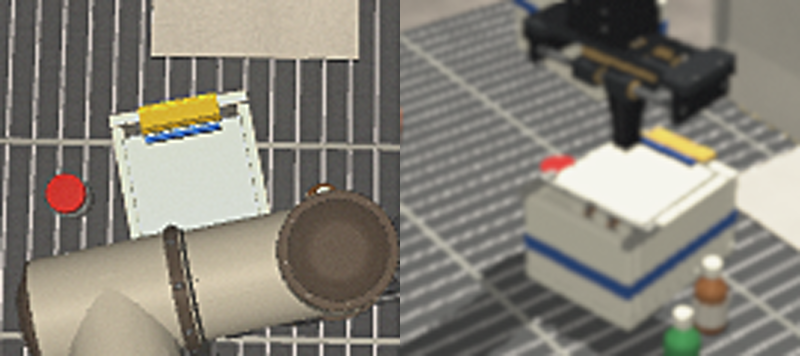

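Flap is flat, with the 26 mm overlay on its corners. The rib at (445–540, 285–320) lies just in front of the lip and the tongue is hidden beneath it. The bottle, jar, lid and logger are where they were. Handing in.

```bash
python3 -c "
from station import r
print(r.sense()['time_s']); print(r.finish_job())"
```

```text
13.85
the job is handed in; nothing more can be done
None
```

The shipper is shut. I folded the flap flat with closed fingertips and slid it forward by its rib to the stop. There the tip stopped moving while the forward push rose to 12 N. I then lifted straight off and handed in at 13.9 s.

- **Final checks:** with the arm clear, the flap lies flat and its corners match the fully home position (26 mm). The blue tongue is hidden beneath the yellow lip, and there was no steady force on the wrist.
- **Other items:** the amber bottle, foam lid and logger came out within about 5 mm of their first positions. The jar matched to 2 mm in the top view; the side view had no usable first reading of it. The top view could not see the amber bottle at the end because the arm was over it.
- **What disagreed:** the visible fingertips sit about 20 mm above the reported TCP. Because of that, my first push landed on the tongue side of the rib with about 8 N. I backed off, corrected the height and repeated the fold. I saw no sign that the first push had moved the hinge, but I did not measure it.

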